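# Seat the grinding disc in its tool board and turn the buttons over it

### The job

The grinding disc is lying half across its round recess in the plywood tool board. Push it along with the fingertips, never picking it up, until it drops in and lies flat on the bottom of the recess; then turn both wooden buttons over it so that they point at its middle and it cannot fall out when the board is hung up. Leave the other things on the table alone.

Things in the scene. Friction and masses are not known exactly. Their poses are not given: they have to be found in the camera images.
- grinding_disc: loose grinding disc, grey with a red outer band, 115 mm across, 8 mm thick, about 0.1 kg; acts as a plain solid disc. Origin at the centre of its underside, z up. Starts flat on top of the board (underside 18 mm above the table), its centre 46 to 66 mm from the recess centre on the board's -x side, overhanging the board's front edge.
- tool_board: fixed plywood board lying flat, 18 mm thick. Origin on its underside, straight below the centre of the round recess; it reaches from x -85 to +160 mm and y -112 to +112 mm. Its +x runs from the recess, on the robot's side, to a pocket with a yellow float that is part of the board and stands 3 mm proud of it at x 98 to 140 mm.
- recess_floor (a point): centre of the flat bottom of the round recess, 9 mm above the table; axes as the board's. The recess is 119 mm across and 9 mm deep, its mouth widened by a 3 mm chamfer at 45 degrees, with a 25 mm wide finger slot in its wall on the +x side. Seated, the disc's top lies 1 mm below the board's top.
- left_button (a joint): Left (board's +y) turn button on an upright screw. Joint in rad: at 0 its free end points away from the recess, 30 degrees outward of the board's +x; growing values turn it clockwise (from above) through the board's +x (0.52) to straight at the recess centre (2.09); stop at 2.4. Starts at 0 to 0.5. It stays where it is left; 1 N at the free end turns it, either way.
- left_button_tip (a point): free end of the left button, at mid thickness, 25 mm above the table, 42 mm from its screw axis
- left_button_pivot (a point): screw axis of the left button, 25 mm above the table, 78 mm from the recess centre along the board's +y. The button is a dark wooden bar with round ends, 50 mm long over all, 16 mm wide, 20 to 30 mm above the table: it passes 3 mm over the seated disc, but a disc that sticks up blocks it.
- right_button (a joint): Right (board's -y) turn button on an upright screw. Joint in rad: at 0 its free end points away from the recess, 30 degrees outward of the board's +x; growing values turn it anticlockwise (from above) through the board's +x (0.52) to straight at the recess centre (2.09); stop at 2.4. Starts at 0 to 0.5. It stays where it is left; 1 N at the free end turns it, either way.
- right_button_tip (a point): free end of the right button, at mid thickness, 25 mm above the table, 42 mm from its screw axis
- right_button_pivot (a point): screw axis of the right button, 25 mm above the table: 78 mm from the recess centre along the board's -y; same button as the left one
- mug: white mug, 92 x 127 x 95 mm high, bystander; origin under its centre
- tape_measure: yellow and black tape measure, 39 x 80 x 62 mm high, bystander; origin under its centre
- pencil: yellow pencil, 160 mm long (its y), 8 mm thick, bystander; origin under its centre
- tape_yellow: roll of yellow and red tape, 73 mm across, 37 mm high, bystander; origin under its centre
- brush_small: small brush with red handle, 209 mm long (its y), 34 mm wide, 15 mm thick, bystander; origin under its centre
- marker: red and white marker, 135 mm long (its y), 16 mm thick, bystander; origin under its centre
- clear_cup: clear plastic cup, 76 mm across, 101 mm high, bystander; origin under its centre
Mind the look-alikes: they are no part of the job. Leave any black look-alike of the grinding_disc alone.

How it is judged:
On the way, in this order (a step that is already met when the one before it is completed fails the run):
1. the disc lies flat on the bottom of its recess (horizontal distance between grinding_disc and recess_floor below 0.004 m and z of grinding_disc in the frame of recess_floor between -0.003 and 0.002 m and angle between grinding_disc's own z axis and vertical below 0.04 rad), for 0.3 s.
2. with the disc seated, both buttons lie over it (all of step 1 and horizontal distance between each of left_button_tip, right_button_tip and grinding_disc below 0.047 m), for 0.2 s.
At the end, for the whole second after the job is handed in: The disc lies flat on the bottom of its recess (centre within 4 mm, underside within 2 mm of the floor, level within about 2 degrees) at rest, and the free ends of both buttons lie over it, within 47 mm of its centre (that is, pointing within about 30 degrees of it) (all of step 2 and linear speed of grinding_disc below 0.01 m/s); the robot touches nothing.
It fails at once if the disc is lifted off the board (z of grinding_disc in the frame of tool_board above 0.03 m).
It fails at once if a bystander is moved more than 20 mm (distance of any of mug, tape_measure, pencil, tape_yellow, brush_small, marker, clear_cup from where it was at the start of the episode above 0.02 m).
It also fails if it takes over 51 s, if anything falls off the work surface, if the arm or the gripper's body presses on something with over 40 N, if the wrist force passes 120 N, or if a joint passes its speed limit or range.

### The arm

A 6-joint arm with a two-finger parallel gripper is mounted at the origin on a cart in front of the work surface, level with it; the furniture and walls round the work are solid. World frame = base frame: x ahead of the robot, y to its left, z up, the work surface at z = 0. Lengths are in m, angles in rad, forces in N, time in s.
With the tool pointing down it reaches from about 0.325 to 0.85 m from the base axis. Payload 15.5 kg.
Tool frame: the origin (TCP) lies at the very end of the fingers, on their centre line; the grasp point (between the pads) lies 19 mm behind it; y points along the fingers, z is the direction in which the jaws open and shut, and the axes are right-handed (so a half turn about y gives the same grasp; the last joint's range is limited). The gripper opens to 91 mm and grips with 3 to 60 N. Pads are 32 mm wide; open, the fingers measure 118 mm over their backs; the gripper's body (76 mm by 178 mm) begins 60 mm behind the grasp point.
Start: joints at [1.147, 0.494, 1.345, -0, 1.302, -0.096], TCP at [0.202, 0.592, 0.181] pointing down, gripper open.
Joint ranges: [-2.91, 2.91], [-0.82, 2.16], [0.22, 2.67], [-1.22, 4.37], [0.12, 2.79], [-3.08, 3.08]. Speed limits (rad/s): [1.89, 1.89, 2.57, 3.01, 3.01, 3.01].

### API

Orientations are given as [roll, pitch, yaw] about the fixed x, y, z axes, in that order (R = Rz(yaw) Ry(pitch) Rx(roll)).
In Python, from station import arm, grab_frame, get_calibration, workorder, spotter gives the robot as it stands.
- The arm moves only by the tool carry_out, never from a script. Its argument "motion" is a list of rows, each an object with "translation": the shift along the world's x, y, z in cm, a list of three; "rot": the turn, a rotation vector about the world's x, y, z in rad, a list of three. In form: [{"translation": [tx, ty, tz], "rot": [rx, ry, rz]}, ...]. A call has exactly 5 rows; each row is the pose to reach, as a shift and turn from the pose commanded when the call began; what a row does not reach only later rows make up. A row lasts 1/10 s, in which the tool goes at most 50 mm and 8.59 degrees, less where a joint would pass 70% of its speed; a pose out of reach is approached as far as the arm can. A call with a gripper value outside its range is refused whole. "hand" is the opening in per cent of the stroke, from 0 (shut) to 100 (fully open), set as the call begins (left out, the last holds). The fingers move at their own pace and stop on an object; "grip_force" is the grip in N (left out, the last holds). Time passes only in rows, so rows that repeat a pose let the fingers close, or fill a call up. It gives the time, the measured TCP pose, the force and the opening at its end, in the units of the state.
- arm.state(): the state, without advancing time (a new reading comes with each control period).
- grab_frame(name): name is "scene" or "top" or "wrist"; returns the picture (384x512x3 uint8, red, green, blue); there is no depth.
- get_calibration(name): a dict with "camera_matrix" (3x3 intrinsics, pixels), "R" (3x3) and "t" (3): a world point X has camera coordinates R X + t; the wrist camera has in their place "hand_eye" (4x4, takes a point from camera to tool coordinates, whose origin is the TCP and whose axes are the tool frame's). Camera axes: x right, y down, z forward; pixel columns grow to the right and rows downward; lengths in m; the calibration is good to about 2 mm. A picture is of the moment at which its call begins: read the wrist's pose just before it. get_calibration takes no time and is no camera call.
- workorder.finish_job(): hands the job in, once; it reports no verdict.
Trained networks look in the newest picture that a camera, given by its name, has taken for a name from the list of things; names that differ only in an ending like _2 or _b are one class to them, and where a whole thing is asked for, a point or a joint stands for the part that bears it (a point fixed in the world has none). Each returns a list of dicts, best first, with "p" (0 to 1); they miss things now and then, are a little off and sometimes report something else, mostly with a low value. They report only what shows in the picture. A call takes as long as a camera call. They do not tell look-alikes from the thing itself.
- spotter.look_for(label, camera): "box" ([left, top, right, bottom] in pixels, round what is visible of it).
- spotter.cut_out(label, camera): "mask" (384x512 bool, what is visible of it) and "box" ([left, top, right, bottom] in pixels, round what is visible of it).
- spotter.place_of(label, camera): "at" ([column, row] in pixels: a listed point, or the origin of a listed thing).
The state is a dict: "clock": time; "joints": joint angles; "qvel": joint speeds; "tau": joint torques, N m; "position": TCP position; "tcp_rot": TCP orientation; "force": force on the tool from outside, world axes, zero at the start; "torque": the same for the moment, N m; "gripper_width": finger opening in m.
Only numpy, scipy, OpenCV 4.12 (cv2) and the standard library are available. Lean on these libraries where they do the work, as an engineer would, in place of code of your own. Each camera call takes 0.05 s, during which the arm holds its last target.

## Working session

There is one attempt and no reset: what is moved stays moved. The work goes in short steps, Python scripts to look and compute and a tool call to move; the robot and the scene stay as the last step left them, time stands still between calls to the robot, and variables do not carry over. Pictures are saved under pics/ and viewed, and the job is handed in when it is done.

Besides the shell and the picture viewer there is one more tool, called after ">>>" by a JSON object that holds its "fn" and its "kwargs". carry_out: Moves the arm, as the interface text tells. Its arguments: {"type":"object","properties":{"motion":{"type":"array"},"hand":{"type":"number"},"grip_force":{"type":"number"}},"required":["motion"]}

```bash
mkdir -p pics; ls
cat > h.py <<'E'
import numpy as np, cv2
from station import arm, grab_frame, get_calibration, workorder, spotter
def save(n,im): cv2.imwrite('pics/'+n+'.png',cv2.cvtColor(im,cv2.COLOR_RGB2BGR))
def ray(cam,uv,z):
    c=get_calibration(cam);K=np.array(c['camera_matrix']);R=np.array(c['R']);t=np.array(c['t'])
    d=R.T@np.linalg.solve(K,[uv[0],uv[1],1]);o=-R.T@t
    return o+d*(z-o[2])/d[2]
def proj(cam,X):
    c=get_calibration(cam);K=np.array(c['camera_matrix']);p=K@(np.array(c['R'])@np.array(X)+np.array(c['t']));return p[:2]/p[2]
E
python3 - <<'E'
from h import *
print(arm.state())
for n in ['scene','top']:
    im=grab_frame(n); save(n+'0',im)
    for l in ['grinding_disc','tool_board','left_button_tip','right_button_tip','left_button_pivot','right_button_pivot','recess_floor']:
        try:
            for r in spotter.place_of(l,n)[:3]: print(n,l,np.round(r['at'],1),round(r['p'],2))
        except Exception as e: print(l,e)
    print(get_calibration(n))
E
```

```text
pics
{'clock': 0.0, 'joints': array([ 1.14648617e+00,  4.94178579e-01,  1.34612734e+00,  1.91087614e-05,
        1.30252163e+00, -9.55113128e-02]), 'qvel': array([-7.28078077e-04, -5.21015912e-04,  5.38707755e-05,  6.59727957e-04,
        5.18765504e-04,  2.93345249e-04]), 'tau': array([ 5.46618230e-04, -8.78767562e+01, -3.81849790e+01,  7.06503703e-02,
        5.32228814e-02, -1.89718082e-05]), 'position': array([0.20163746, 0.5911308 , 0.18084245]), 'tcp_rot': array([-1.57202384e+00,  1.36102323e-04, -3.28804005e-01]), 'force': array([ 0.54387274, -0.14150386, -0.23096234]), 'torque': array([0.00130352, 0.01599302, 0.02030692]), 'gripper_width': 0.09103871835304223}
scene grinding_disc [263.2 169.9] 0.82
scene grinding_disc [260.9 210.8] 0.68
scene grinding_disc [317.1 167.3] 0.65
scene tool_board [274.  207.8] 0.6
scene left_button_tip [263.4 188.7] 0.53
scene right_button_tip [305.6 210.2] 0.65
scene left_button_pivot [257.6 196. ] 0.78
scene left_button_pivot [249.1 149.2] 0.39
scene right_button_pivot [295.  211.7] 0.95
scene recess_floor [276.7 208.3] 0.65
scene recess_floor [
[... 417 characters left out ...]
.1 125. ] 0.89
top grinding_disc [300.8 214.2] 0.86
top grinding_disc [234.6 170.9] 0.79
top left_button_tip [272.1 193. ] 0.51
top right_button_tip [373.8 242.3] 0.61
top right_button_tip [324.  184.1] 0.47
top left_button_pivot [278.4 205.7] 0.86
top right_button_pivot [322.  197.4] 0.81
top recess_floor [299.5 202.3] 0.55
{'camera_matrix': array([[347.55630353,   0.        , 251.43757198],
       [  0.        , 347.55630353, 195.07249091],
       [  0.        ,   0.        ,   1.        ]]), 'R': array([[ 0.02670287, -0.99959466,  0.00987265],
       [-0.99167202, -0.02773339, -0.12576754],
       [ 0.12599036, -0.00643208, -0.99201061]]), 't': array([0.01302185, 0.56515501, 1.19982337])}
```

Run:
```python
import cv2
a=cv2.imread('pics/top0.png'); cv2.imwrite('pics/top0c.png',cv2.resize(a[80:290,180:430],None,fx=3,fy=2.8,interpolation=cv2.INTER_CUBIC)[:,:800])
a=cv2.imread('pics/scene0.png'); cv2.imwrite('pics/scene0c.png',cv2.resize(a[110:300,180:400],None,fx=3,fy=3,interpolation=cv2.INTER_CUBIC))
```

```text
(no output)
```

View pics/top0c.png

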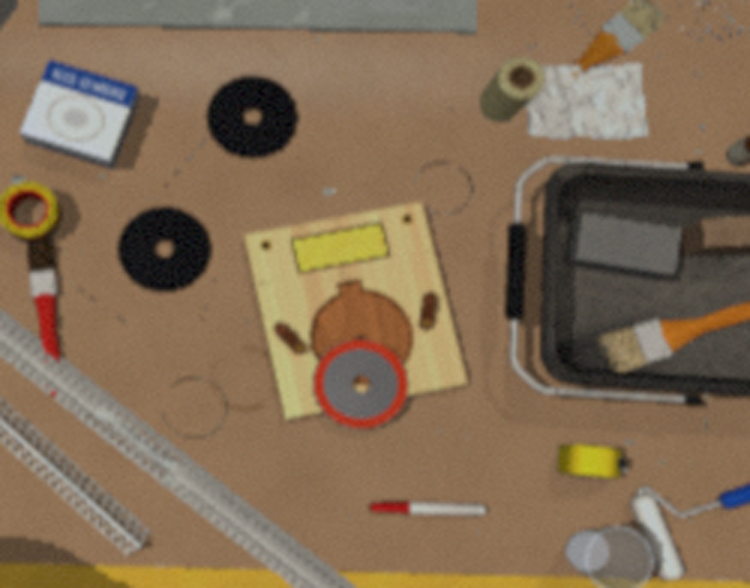

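View pics/scene0c.png

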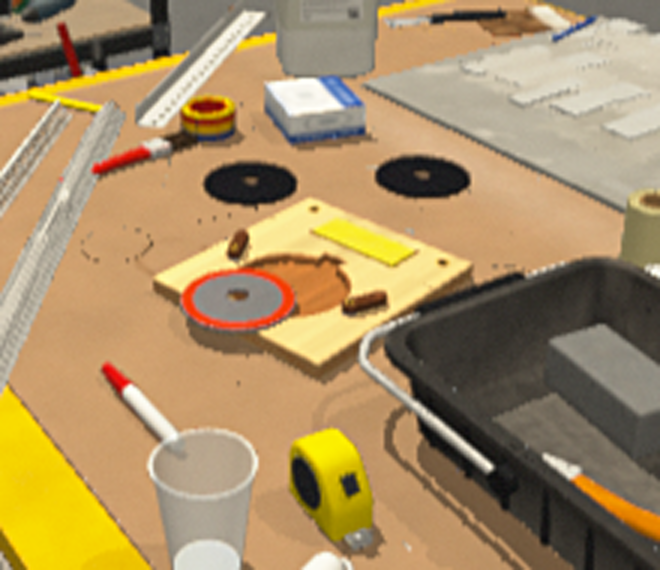

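View pics/top0.png

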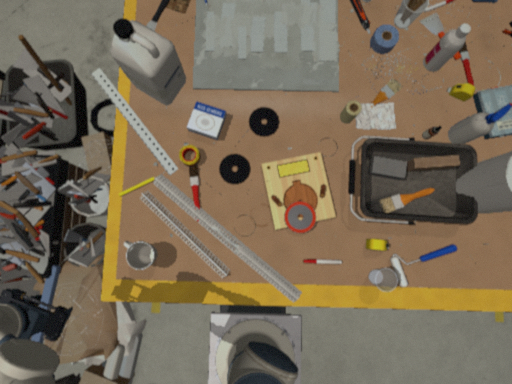

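Look-alikes for the disc in top: the red-banded grey disc at (300,217), lying across the recess, and the black discs at (235,169) and (264,122). The red-banded one is the target. In the crop it sits on the board with grey face, red rim, centre hole. Measuring now.

Run:
```python
from h import *
for n in ['top','scene']:
    im=grab_frame(n)
    hsv=cv2.cvtColor(im,cv2.COLOR_RGB2HSV)
    m=(((hsv[...,0]<8)|(hsv[...,0]>172))&(hsv[...,1]>150)&(hsv[...,2]>90)).astype(np.uint8)
    k,lab,st,ce=cv2.connectedComponentsWithStats(m,connectivity=8)
    c0=np.array([300,217]) if n=='top' else np.array([260,210])
    best=min([i for i in range(1,k) if st[i,4]>60],key=lambda i:np.hypot(*(ce[i]-c0)))
    pts=np.argwhere(lab==best)[:,::-1].astype(np.float32)
    h=cv2.convexHull(pts); e=cv2.fitEllipse(h); print(n,'disc',e, ray(n,e[0],.026))
    # sub: circle fit in world
    P=np.array([ray(n,p,.026)[:2] for p in h[:,0]]); A=np.c_[2*P,np.ones(len(P))];s=np.linalg.lstsq(A,(P**2).sum(1),rcond=None)[0];print('circ',s[:2],np.sqrt(s[2]+s[:2]@s[:2]))
    for l,z in [('left_button_pivot',.025),('right_button_pivot',.025),('left_button_tip',.025),('right_button_tip',.025)]:
        for r in spotter.place_of(l,n)[:2]: print(n,l,np.round(r['at'],1),round(r['p'],2),ray(n,r['at'],z).round(4))
    for r in spotter.cut_out('tool_board',n)[:1]:
        mm=r['mask'].astype(np.uint8); c,_=cv2.findContours(mm,cv2.RETR_EXTERNAL,cv2.CHAIN_APPROX_NONE);c=max(c,key=cv2.contourArea)
        print(r['p'],r['box']); 
        P=np.array([ray(n,p,.018)[:2] for p in c[:,0]],np.float32); print(cv2.minAreaRect(P),cv2.boxPoints(cv2.minAreaRect(P)))
    for l in ['left_button','right_button']:
        for r in spotter.cut_out(l,n)[:2]:
            v,u=np.nonzero(r['mask']); P=np.array([ray(n,p,.03)[:2] for p in zip(u,v)]); w,V=np.linalg.eigh(np.cov(P.T)); print(l,round(r['p'],2),P.mean(0),np.degrees(np.arctan2(V[1,1],V[0,1])))
    print({l:[(np.round(r['at']),round(r['p'],2)) for r in spotter.place_of(l,n)[:1]] for l in ['mug','tape_measure','pencil','tape_yellow','brush_small','marker','clear_cup']})
```

```text
top disc ((299.8497009277344, 216.60247802734375), (30.602006912231445, 31.68754768371582), 155.90187072753906) [ 0.49340479 -0.14592928  0.026     ]
circ [ 0.49379626 -0.1459843 ] 0.0555226227942642
top left_button_pivot [276.6 206. ] 0.85 [ 0.5291 -0.0626  0.025 ]
top left_button_pivot [296.4 218.2] 0.64 [ 0.4874 -0.1338  0.025 ]
top right_button_pivot [324.1 199.3] 0.61 [ 0.5579 -0.2326  0.025 ]
top left_button_tip [270. 193.] 0.62 [ 0.5753 -0.038   0.025 ]
top left_button_tip [278.6 203.7] 0.48 [ 0.5376 -0.0696  0.025 ]
top right_button_tip [144.3 248.5] 0.48 [0.3667 0.3989 0.025 ]
top right_button_tip [324.  183.4] 0.45 [ 0.6157 -0.2322  0.025 ]
0.59 [261.0, 152.2, 334.0, 231.0]
((0.5900974273681641, -0.13864962756633759), (0.24762703478336334, 0.22474434971809387), 12.956040382385254) [[ 0.44424167 -0.05689759]
 [ 0.49463013 -0.27592048]
 [ 0.7359532  -0.22040167]
 [ 0.68556476 -0.00137877]]
left_button 0.42 [ 0.54700248 -0.06127461] -136.94408623799487
{'mug': [(array([143., 249.]), 0.78)], 'tape_measure': [(array([300., 200.]), 0.55)], 'pencil': [(array([139., 187.]), 0.64)],
[... 760 characters left out ...]
.585614800453186, -0.1469331532716751), (0.2666662037372589, 0.24430274963378906), 13.754748344421387) [[ 0.4270619  -0.05998693]
 [ 0.48514888 -0.29728365]
 [ 0.7441677  -0.23387939]
 [ 0.6860807   0.00341734]]
left_button 0.63 [ 0.54723931 -0.06726171] 47.54705686506958
left_button 0.48 [ 0.32833756 -0.24943937] 89.32832551848394
right_button 0.4 [ 0.58878177 -0.23244639] -176.70598321261855
{'mug': [(array([153., 164.]), 0.66)], 'tape_measure': [(array([291., 279.]), 0.61)], 'pencil': [(array([205., 146.]), 0.42)], 'tape_yellow': [(array([247., 147.]), 0.51)], 'brush_small': [(array([220., 166.]), 0.56)], 'marker': [(array([227., 247.]), 0.64)], 'clear_cup': [(array([251., 298.]), 0.56)]}
```

Run:
```python
from h import *
print(get_calibration('wrist')); print(arm.state()['clock'])
save('w0',grab_frame('wrist'))
```

```text
{'camera_matrix': array([[279.32864805,   0.        , 256.93326838],
       [  0.        , 279.32864805, 194.72380158],
       [  0.        ,   0.        ,   1.        ]]), 'hand_eye': array([[ 7.23374686e-04,  9.57777231e-01,  2.87510439e-01,
        -8.28585962e-02],
       [ 4.60226165e-04, -2.87510802e-01,  9.57777285e-01,
        -2.02755738e-01],
       [ 9.99999632e-01, -5.60512016e-04, -6.48772178e-04,
        -7.05470673e-04],
       [ 0.00000000e+00,  0.00000000e+00,  0.00000000e+00,
         1.00000000e+00]])}
2.3
```

>>> {"fn": "carry_out", "kwargs": {"motion": [{"translation": [2.2, -4.2, 0.5], "rot": [0, 0, 0.13]}, {"translation": [4.4, -8.4, 1], "rot": [0, 0, 0.26]}, {"translation": [6.6, -12.6, 1.5], "rot": [0, 0, 0.39]}, {"translation": [8.8, -16.8, 2], "rot": [0, 0, 0.5]}, {"translation": [11, -21, 2], "rot": [0, 0, 0.555]}], "hand": 55}}

```text
clock: 2.85
position: [0.3126, 0.3802, 0.2021]
tcp_rot: [-1.57, -0.001, 0.231]
force: [1.0, 0.7, -0.5]
gripper_width: 0.0538
```

>>> {"fn": "carry_out", "kwargs": {"motion": [{"translation": [2.2, -4.2, 0], "rot": [0, 0, 0]}, {"translation": [4.4, -8.4, 0], "rot": [0, 0, 0]}, {"translation": [6.6, -12.6, 0], "rot": [0, 0, 0]}, {"translation": [8.8, -16.8, 0], "rot": [0, 0, 0]}, {"translation": [11, -21, 0], "rot": [0, 0, 0]}]}}

```text
clock: 3.35
position: [0.4225, 0.1697, 0.2017]
tcp_rot: [-1.571, -0.001, 0.226]
force: [1.5, 0.3, 0.2]
gripper_width: 0.0502
```

>>> {"fn": "carry_out", "kwargs": {"motion": [{"translation": [2.2, -4.2, 0], "rot": [0, 0, 0]}, {"translation": [4.4, -8.4, 0], "rot": [0, 0, 0]}, {"translation": [6.6, -12.6, 0], "rot": [0, 0, 0]}, {"translation": [8.8, -16.8, 0], "rot": [0, 0, 0]}, {"translation": [11, -21, 0], "rot": [0, 0, 0]}]}}

```text
clock: 3.85
position: [0.5325, -0.0406, 0.2016]
tcp_rot: [-1.571, -0.0, 0.226]
force: [0.2, 0.9, -0.1]
gripper_width: 0.0504
```

>>> {"fn": "carry_out", "kwargs": {"motion": [{"translation": [2.2, -4.0, 0], "rot": [0, 0, 0]}, {"translation": [4.4, -8, 0], "rot": [0, 0, 0]}, {"translation": [6, -10, 0], "rot": [0, 0, 0]}, {"translation": [6, -10, 0], "rot": [0, 0, 0]}, {"translation": [6, -10, 0], "rot": [0, 0, 0]}]}}

```text
clock: 4.35
position: [0.5916, -0.1386, 0.2011]
tcp_rot: [-1.57, 0.001, 0.225]
force: [-0.6, 0.7, -0.2]
gripper_width: 0.0505
```

```bash
cat >> h.py <<'E'
from scipy.spatial.transform import Rotation as Rot
def wcam(s=None):
    s=s or arm.state(); T=np.eye(4);T[:3,:3]=Rot.from_euler('xyz',s['tcp_rot']).as_matrix();T[:3,3]=s['position']
    c=get_calibration('wrist'); return T@np.array(c['hand_eye']),np.array(c['camera_matrix'])
def wray(C,uv,z):
    M,K=C; d=M[:3,:3]@np.linalg.solve(K,[uv[0],uv[1],1]); o=M[:3,3]; return o+d*(z-o[2])/d[2]
def wproj(C,X):
    M,K=C; p=K@(M[:3,:3].T@(np.array(X)-M[:3,3])); return p[:2]/p[2]
E
python3 - <<'E'
from h import *
C=wcam(); im=grab_frame('wrist'); save('w1',im); save('w1c',cv2.resize(im,(780,585)))
for l in ['grinding_disc','left_button_pivot','right_button_pivot','left_button_tip','right_button_tip','recess_floor']:
    z={'grinding_disc':.018,'recess_floor':.009}.get(l,.025)
    for r in spotter.place_of(l,'wrist')[:2]: print(l,np.round(r['at'],1),round(r['p'],2),wray(C,r['at'],z).round(4))
E
```

```text
grinding_disc [385.6 246.9] 0.88 [0.6607 0.0788 0.018 ]
grinding_disc [266.5  99.6] 0.76 [ 0.4939 -0.1481  0.018 ]
right_button_pivot [197.3 143.2] 0.95 [ 0.5688 -0.2259  0.025 ]
left_button_tip [324. 175.] 0.66 [ 0.5727 -0.0476  0.025 ]
right_button_tip [189.7 173.3] 0.61 [ 0.6118 -0.2295  0.025 ]
recess_floor [252.7 146.7] 0.81 [ 0.5587 -0.1522  0.009 ]
```

View pics/w1c.png

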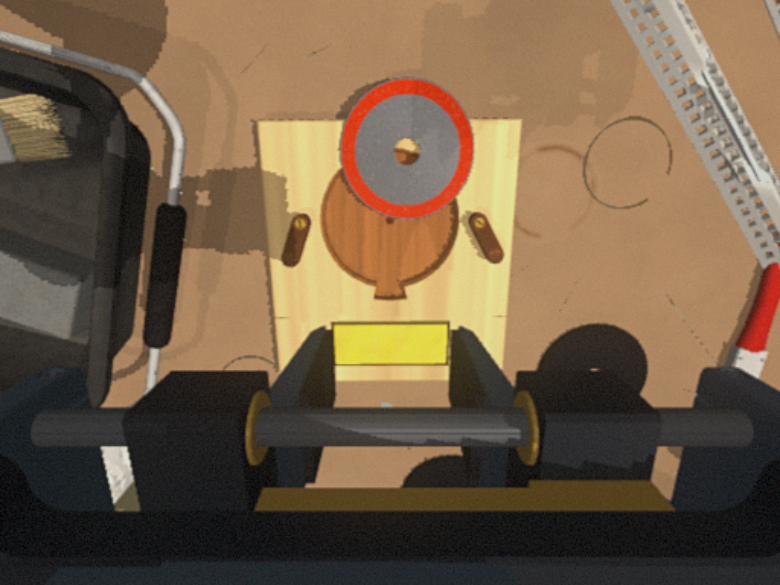

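The disc is at (407,148), the recess centre spot at (390,220), and the button screws at (300,223) and (478,223). The disc lies 10 mm or so to the board's +y side.

```bash
cat > m.py <<'E'
from h import *
def disc(im,C,z=.026):
    hsv=cv2.cvtColor(im,cv2.COLOR_RGB2HSV)
    m=(((hsv[...,0]<8)|(hsv[...,0]>172))&(hsv[...,1]>150)&(hsv[...,2]>90)).astype(np.uint8)
    k,lab,st,ce=cv2.connectedComponentsWithStats(m,connectivity=8)
    b=1+np.argmax(st[1:,4]); pts=np.argwhere(lab==b)[:,::-1].astype(np.float32)
    h=cv2.convexHull(pts)[:,0]
    P=np.array([wray(C,p,z)[:2] for p in h]);A=np.c_[2*P,np.ones(len(P))];s=np.linalg.lstsq(A,(P**2).sum(1),rcond=None)[0]
    r=np.sqrt(s[2]+s[:2]@s[:2]); return s[:2],r,np.abs(np.hypot(*(P-s[:2]).T)-r).max(),st[b,4]
E
python3 - <<'E'
from m import *
C=wcam(); im=cv2.cvtColor(cv2.imread('pics/w1.png'),cv2.COLOR_BGR2RGB)
print('disc',disc(im,C))
k=512/780
L=wray(C,(478*k,222*k),.03);R=wray(C,(300*k,222*k),.03);print(L,R,np.hypot(*(L-R)[:2]),np.degrees(np.arctan2(-(L-R)[0],(L-R)[1])),(L+R)/2)
print('pin',wray(C,(390*k,220*k),.009))
a=wray(C,(259*k,121*k),.018);b=wray(C,(521*k,120*k),.018);print('edge',a,b,np.hypot(*(a-b)[:2]),np.degrees(np.arctan2(-(b-a)[0],(b-a)[1])))
hsv=cv2.cvtColor(im,cv2.COLOR_RGB2HSV)
# recess via dark brown threshold
c0=cv2.resize(im[60:215,150:360],None,fx=3.7,fy=3.7,interpolation=cv2.INTER_CUBIC);save('w1z',c0)
E
```

```text
disc (array([ 0.49363453, -0.14751428]), np.float64(0.05525128154146494), np.float64(0.00044721407496223914), np.int32(2212))
[ 0.53696796 -0.0730621   0.03      ] [ 0.57180167 -0.22443284  0.03      ] 0.1553270352569427 12.959392437240902 [ 0.55438482 -0.14874747  0.03      ]
pin [ 0.5548507  -0.14781507  0.009     ]
edge [ 0.49799648 -0.27417494  0.018     ] [ 0.4476935  -0.05904718  0.018     ] 0.22093062965445642 13.160920408115713
```

View pics/w1z.png

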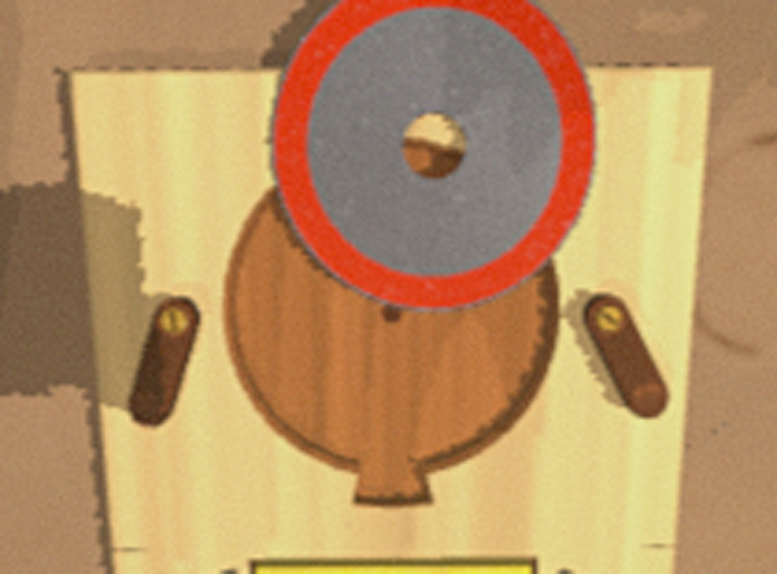

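>>> {"fn": "carry_out", "kwargs": {"motion": [{"translation": [-4.6, -0.2, 0], "rot": [0, 0, -0.1]}, {"translation": [-9.2, -0.4, 0], "rot": [0, 0, -0.2]}, {"translation": [-13.8, -0.6, 0], "rot": [0, 0, -0.242]}, {"translation": [-18.3, -0.9, 0], "rot": [0, 0, -0.242]}, {"translation": [-18.3, -0.9, -4], "rot": [0, 0, -0.242]}]}}

```text
clock: 5.2
position: [0.4068, -0.148, 0.1649]
tcp_rot: [-1.574, -0.006, -0.017]
force: [1.3, 0.6, -0.8]
gripper_width: 0.0498
```

>>> {"fn": "carry_out", "kwargs": {"motion": [{"translation": [0, 0, -4], "rot": [0, 0, 0]}, {"translation": [0, 0, -8], "rot": [0, 0, 0]}, {"translation": [0, 0, -12], "rot": [0, 0, 0]}, {"translation": [0, 0, -13], "rot": [0, 0, 0]}, {"translation": [0, 0, -13], "rot": [0, 0, 0]}]}}

```text
clock: 5.7
position: [0.4081, -0.147, 0.0309]
tcp_rot: [-1.57, 0.002, -0.016]
force: [-0.1, -0.2, 0.9]
gripper_width: 0.0499
```

Run:
```python
from h import *
s=arm.state();print(s['position'],s['tcp_rot'],s['force'])
C=wcam(s); im=grab_frame('wrist'); save('w2',im)
im=grab_frame('top'); save('t2c',cv2.resize(im[140:270,220:400],None,fx=4,fy=4))
im=grab_frame('scene'); save('s2c',cv2.resize(im[130:280,180:380],None,fx=3.5,fy=3.5))
```

```text
[ 0.40813585 -0.14699698  0.0309131 ] [-1.569599    0.00237335 -0.0155866 ] [-0.14489749 -0.18531009  0.85535239]
```

View pics/s2c.png

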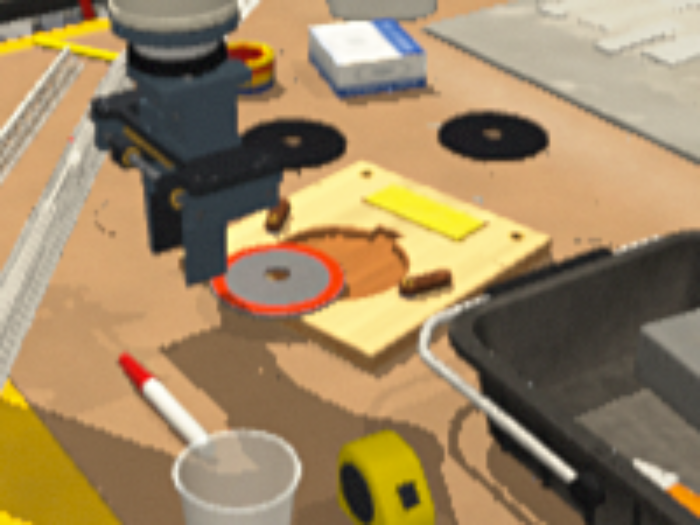

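View pics/w2.png

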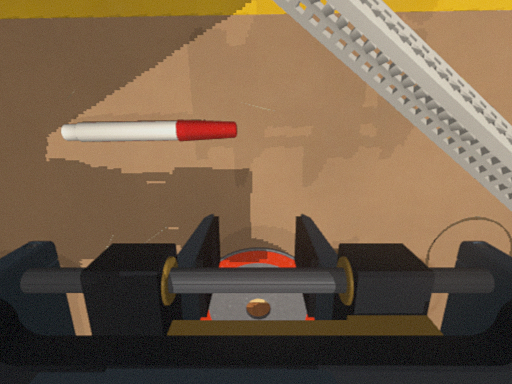

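>>> {"fn": "carry_out", "kwargs": {"motion": [{"translation": [0, 0, -0.5], "rot": [0, 0, 0]}, {"translation": [0, 0, -1], "rot": [0, 0, 0]}, {"translation": [0.4, 0, -1], "rot": [0, 0, 0]}, {"translation": [0.8, 0, -1], "rot": [0, 0, 0]}, {"translation": [1.2, 0, -1], "rot": [0, 0, 0]}]}}

```text
clock: 6.35
position: [0.4214, -0.1476, 0.0215]
tcp_rot: [-1.571, -0.0, -0.016]
force: [-0.7, -0.4, 0.1]
gripper_width: 0.0501
```

>>> {"fn": "carry_out", "kwargs": {"motion": [{"translation": [0.6, 0, 0], "rot": [0, 0, 0]}, {"translation": [1.2, 0, 0], "rot": [0, 0, 0]}, {"translation": [1.8, 0, 0], "rot": [0, 0, 0]}, {"translation": [2.4, 0, 0], "rot": [0, 0, 0]}, {"translation": [3, -0.1, 0], "rot": [0, 0, 0]}]}}

```text
clock: 6.85
position: [0.4513, -0.1484, 0.0214]
tcp_rot: [-1.571, 0.0, -0.016]
force: [0.2, 0.5, -0.7]
gripper_width: 0.0503
```

Run:
```python
from h import *
s=arm.state();print(s['position'],s['tcp_rot'],s['force'])
im=grab_frame('top'); save('t3c',cv2.resize(im[140:270,220:400],None,fx=4,fy=4))
im=grab_frame('scene'); save('s3c',cv2.resize(im[130:280,180:380],None,fx=3.5,fy=3.5))
```

```text
[ 0.45131751 -0.14840328  0.02139393] [-1.57075792e+00  6.66020640e-05 -1.56096839e-02] [ 0.22403799  0.46026812 -0.67882096]
```

View pics/s3c.png

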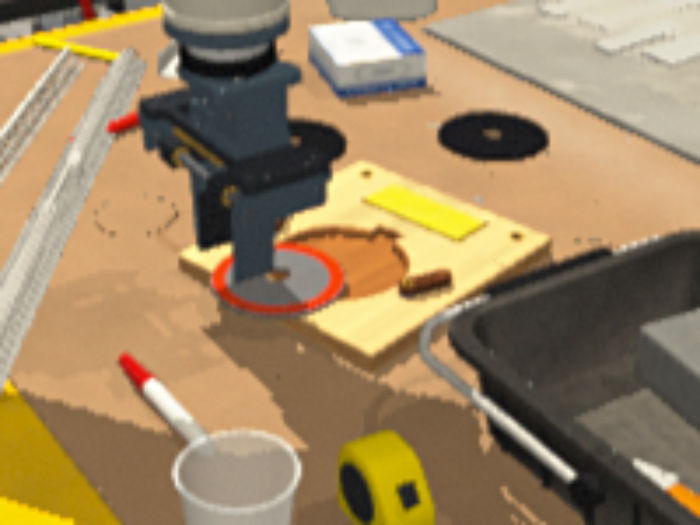

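View pics/t3c.png

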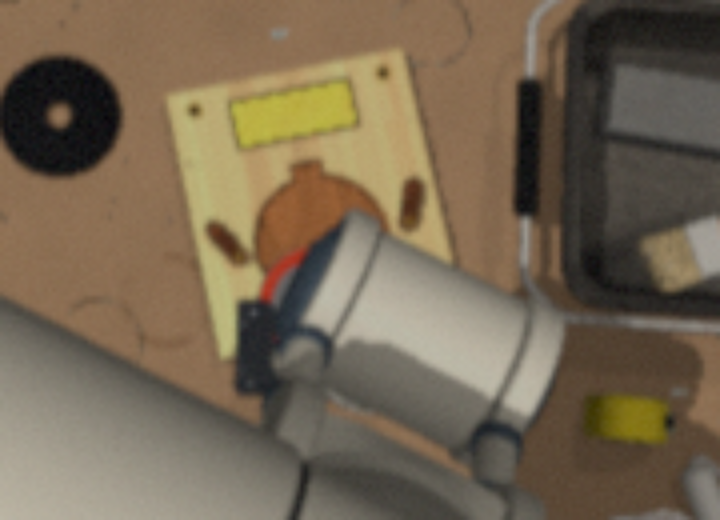

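Run:
```python
from h import *
s=arm.state();p=s['position'];print(s['gripper_width'])
im=cv2.imread('pics/s3c.png')
def P(X): return tuple(int(v) for v in (proj('scene',X)-[180,130])*3.5)
for sg in (1,-1):
  for dx in (-.016,.016):
    for dy in (.025,.0385):
      for z in (.0215,):
        q=P([p[0]+dx,p[1]+sg*dy,z]);cv2.circle(im,q,3,(255,0,0),-1);print(sg,dx,dy,q)
for cx,col in ((.4936,(0,255,0)),(.519,(255,0,255))):
  for a in np.linspace(0,6.28,60): cv2.circle(im,P([cx+.0575*np.cos(a),-.1475+.0575*np.sin(a),.026]),1,col,-1)
cv2.imwrite('pics/s3d.png',im)
```

```text
0.05013533007009196
1 -0.016 0.025 (201, 284)
1 -0.016 0.0385 (193, 277)
1 0.016 0.025 (234, 272)
1 0.016 0.0385 (226, 266)
-1 -0.016 0.025 (232, 311)
-1 -0.016 0.0385 (241, 319)
-1 0.016 0.025 (265, 299)
-1 0.016 0.0385 (274, 307)
```

View pics/s3d.png

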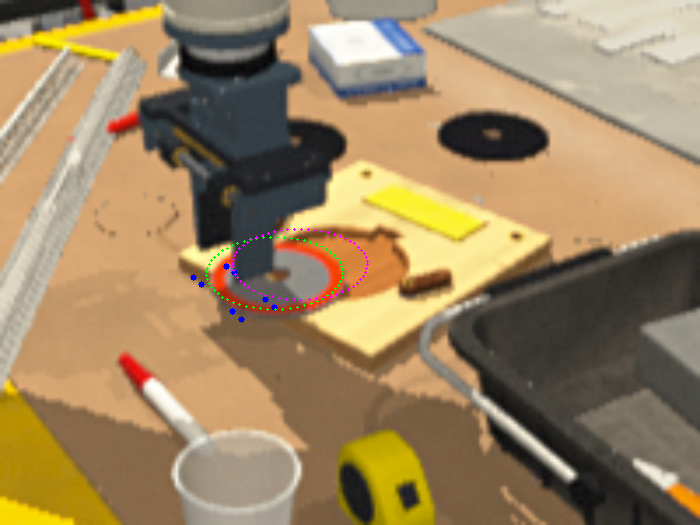

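Run:
```python
from h import *
C=wcam(); im=grab_frame('wrist'); save('w3',im); 
im=cv2.cvtColor(cv2.resize(im[190:384,150:370],None,fx=3.6,fy=3,interpolation=cv2.INTER_CUBIC),cv2.COLOR_RGB2BGR)
T=np.array(get_calibration('wrist')['hand_eye']);K=C[1]
for d,col in ((0,(0,255,0)),(-.028,(255,255,0))):
  for x in (-.016,.016):
    for z in (-.0385,-.025,.025,.0385):
      q=K@(T[:3,:3].T@(np.array([x,d,z])-T[:3,3]));q=q[:2]/q[2]
      cv2.circle(im,(int((q[0]-150)*3.6),int((q[1]-190)*3)),4,col,-1)
cv2.imwrite('pics/w3c.png',im)
```

```text
(no output)
```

View pics/w3c.png

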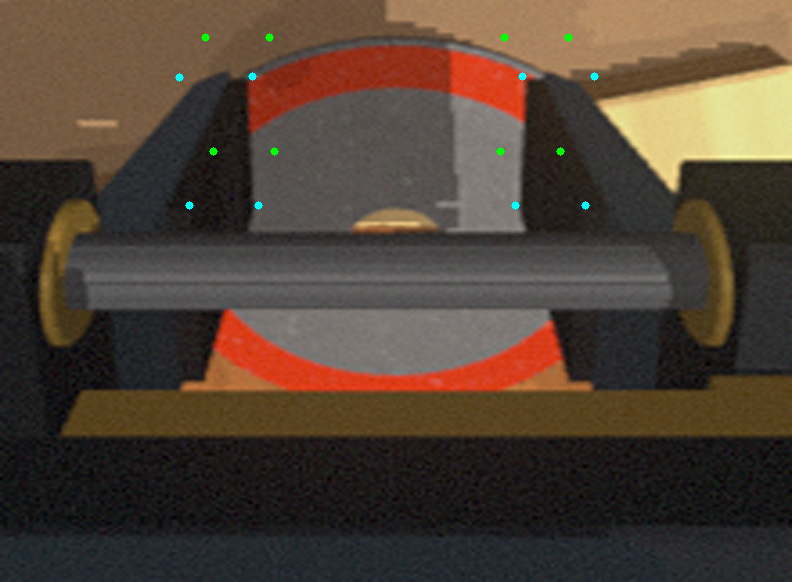

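The disc has not moved and no force was felt. Both views show the finger ends about 28 mm short of the reported TCP, so the fingers passed over the disc. I'll back off and touch the table to measure the offset.

>>> {"fn": "carry_out", "kwargs": {"motion": [{"translation": [-2.2, 0, 0.2], "rot": [0, 0, 0]}, {"translation": [-4.4, 0, 0.2], "rot": [0, 0, 0]}, {"translation": [-4.4, 0, -1.5], "rot": [0, 0, 0]}, {"translation": [-4.4, 0, -3.5], "rot": [0, 0, 0]}, {"translation": [-4.4, 0, -3.5], "rot": [0, 0, 0]}]}}

```text
clock: 7.5
position: [0.4056, -0.148, -0.0149]
tcp_rot: [-1.569, 0.003, -0.016]
force: [0.2, 0.3, 0.4]
gripper_width: 0.0501
```

>>> {"fn": "carry_out", "kwargs": {"motion": [{"translation": [0, 0, -0.2], "rot": [0, 0, 0]}, {"translation": [0, 0, -0.4], "rot": [0, 0, 0]}, {"translation": [0, 0, -0.6], "rot": [0, 0, 0]}, {"translation": [0, 0, -0.8], "rot": [0, 0, 0]}, {"translation": [0, 0, -0.8], "rot": [0, 0, 0]}]}}

```text
clock: 8.0
position: [0.4068, -0.1485, -0.0216]
tcp_rot: [-1.571, -0.0, -0.016]
force: [-0.2, -0.4, 0.4]
gripper_width: 0.0502
```

>>> {"fn": "carry_out", "kwargs": {"motion": [{"translation": [0, 0, -0.1], "rot": [0, 0, 0]}, {"translation": [0, 0, -0.2], "rot": [0, 0, 0]}, {"translation": [0, 0, -0.3], "rot": [0, 0, 0]}, {"translation": [0, 0, -0.4], "rot": [0, 0, 0]}, {"translation": [0, 0, -0.4], "rot": [0, 0, 0]}]}}

```text
clock: 8.5
position: [0.4067, -0.1484, -0.0257]
tcp_rot: [-1.571, 0.0, -0.016]
force: [0.1, 0.0, -0.3]
gripper_width: 0.0501
```

>>> {"fn": "carry_out", "kwargs": {"motion": [{"translation": [0, 0, -0.1], "rot": [0, 0, 0]}, {"translation": [0, 0, -0.2], "rot": [0, 0, 0]}, {"translation": [0, 0, -0.2], "rot": [0, 0, 0]}, {"translation": [0, 0, -0.2], "rot": [0, 0, 0]}, {"translation": [0, 0, -0.2], "rot": [0, 0, 0]}]}}

```text
clock: 9.0
position: [0.4068, -0.1485, -0.0276]
tcp_rot: [-1.571, 0.0, -0.016]
force: [0.5, -0.8, 0.0]
gripper_width: 0.0503
```

>>> {"fn": "carry_out", "kwargs": {"motion": [{"translation": [0, 0, -0.1], "rot": [0, 0, 0]}, {"translation": [0, 0, -0.1], "rot": [0, 0, 0]}, {"translation": [0, 0, -0.2], "rot": [0, 0, 0]}, {"translation": [0, 0, -0.2], "rot": [0, 0, 0]}, {"translation": [0, 0, -0.2], "rot": [0, 0, 0]}]}}

```text
clock: 9.5
position: [0.4068, -0.1485, -0.0296]
tcp_rot: [-1.571, 0.0, -0.016]
force: [0.8, -0.7, -0.0]
gripper_width: 0.0504
```

Run:
```python
from h import *
s=arm.state();print(s['position'],s['force'])
im=grab_frame('scene'); save('s4c',cv2.resize(im[150:250,200:330],None,fx=6,fy=6))
```

```text
[ 0.40681961 -0.1484934  -0.02961487] [ 0.784808  -0.6985429 -0.0334778]
```

View pics/s4c.png

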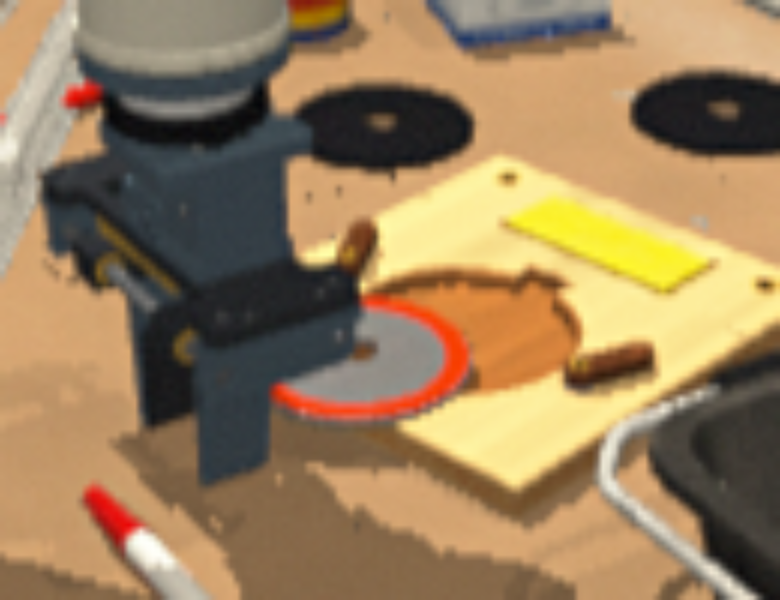

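>>> {"fn": "carry_out", "kwargs": {"motion": [{"translation": [0, 0, -0.1], "rot": [0, 0, 0]}, {"translation": [0, 0, -0.2], "rot": [0, 0, 0]}, {"translation": [0, 0, -0.3], "rot": [0, 0, 0]}, {"translation": [0, 0, -0.3], "rot": [0, 0, 0]}, {"translation": [0, 0, -0.3], "rot": [0, 0, 0]}]}}

```text
clock: 10.05
position: [0.4069, -0.1485, -0.0323]
tcp_rot: [-1.571, -0.0, -0.016]
force: [-1.6, -0.2, 13.6]
gripper_width: 0.0499
```

Contact came at TCP z of about -0.032 with 13.6 N, so the finger ends sit 32 mm behind the reported TCP. I'll raise to a tip height of about 21 mm and push.

>>> {"fn": "carry_out", "kwargs": {"motion": [{"translation": [0, 0, 1.1], "rot": [0, 0, 0]}, {"translation": [0, 0, 2.1], "rot": [0, 0, 0]}, {"translation": [0.7, 0, 2.1], "rot": [0, 0, 0]}, {"translation": [1.4, 0, 2.1], "rot": [0, 0, 0]}, {"translation": [2.1, 0, 2.1], "rot": [0, 0, 0]}]}}

```text
clock: 10.55
position: [0.4286, -0.1485, -0.0118]
tcp_rot: [-1.571, -0.0, -0.016]
force: [-0.8, 0.4, 0.9]
gripper_width: 0.0505
```

>>> {"fn": "carry_out", "kwargs": {"motion": [{"translation": [0.5, 0, 0], "rot": [0, 0, 0]}, {"translation": [1, 0, 0], "rot": [0, 0, 0]}, {"translation": [1.5, 0, 0], "rot": [0, 0, 0]}, {"translation": [2, 0, 0], "rot": [0, 0, 0]}, {"translation": [2.5, 0, 0], "rot": [0, 0, 0]}]}}

```text
clock: 11.05
position: [0.4532, -0.1485, -0.0116]
tcp_rot: [-1.571, 0.0, -0.016]
force: [0.8, -0.3, -0.1]
gripper_width: 0.0505
```

Run:
```python
from h import *
s=arm.state();print(s['position'],s['force'])
im=grab_frame('scene'); save('s5c',cv2.resize(im[150:250,200:330],None,fx=6,fy=6))
im=grab_frame('wrist'); save('w5',im)
```

```text
[ 0.45318619 -0.14846404 -0.01164042] [ 0.79761004 -0.28755754 -0.09920932]
```

View pics/s5c.png

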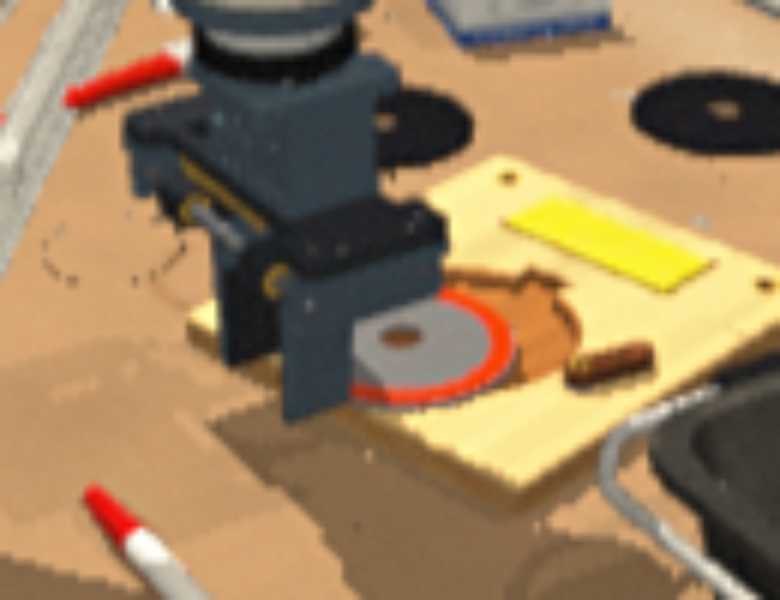

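View pics/w5.png

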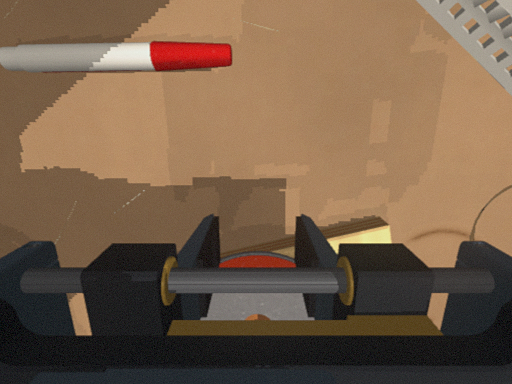

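>>> {"fn": "carry_out", "kwargs": {"motion": [{"translation": [0.6, 0, 0], "rot": [0, 0, 0]}, {"translation": [1.2, 0, 0], "rot": [0, 0, 0]}, {"translation": [1.8, 0, 0], "rot": [0, 0, 0]}, {"translation": [2.3, 0, 0], "rot": [0, 0, 0]}, {"translation": [2.7, 0, 0], "rot": [0, 0, 0]}]}}

```text
clock: 11.65
position: [0.4805, -0.1485, -0.0116]
tcp_rot: [-1.571, -0.0, -0.016]
force: [-0.1, -0.6, -0.5]
gripper_width: 0.0497
```

>>> {"fn": "carry_out", "kwargs": {"motion": [{"translation": [0.2, 0, 0], "rot": [0, 0, 0]}, {"translation": [0.4, 0, 0], "rot": [0, 0, 0]}, {"translation": [0.6, 0, 0], "rot": [0, 0, 0]}, {"translation": [0.7, 0, 0], "rot": [0, 0, 0]}, {"translation": [0.7, 0, 0], "rot": [0, 0, 0]}]}}

```text
clock: 12.15
position: [0.4869, -0.1485, -0.0116]
tcp_rot: [-1.571, -0.0, -0.016]
force: [-0.2, 0.5, -0.5]
gripper_width: 0.0503
```

Run:
```python
from h import *
s=arm.state();print(s['position'],s['force'])
im=grab_frame('scene'); save('s6c',cv2.resize(im[150:250,200:330],None,fx=6,fy=6))
im=grab_frame('wrist'); save('w6',im)
```

```text
[ 0.48694672 -0.14854761 -0.01155251] [-0.15472185  0.52551899 -0.50495154]
```

View pics/s6c.png

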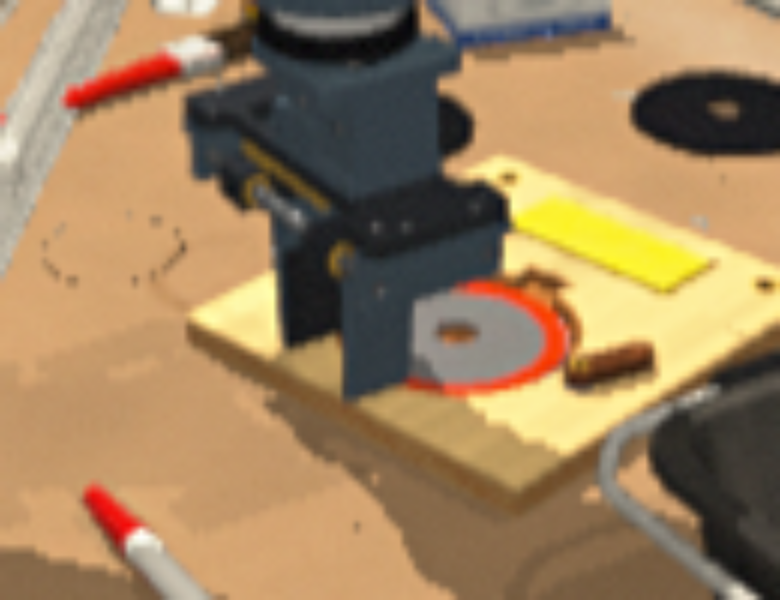

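View pics/w6.png

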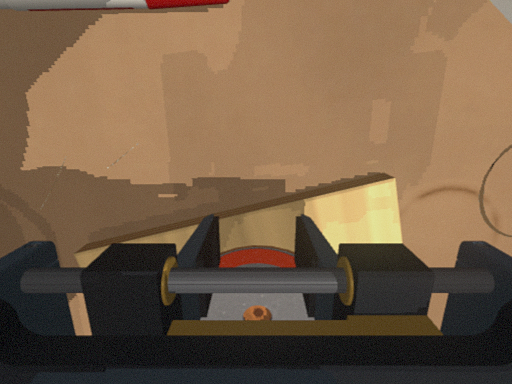

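>>> {"fn": "carry_out", "kwargs": {"motion": [{"translation": [0.2, 0, 0], "rot": [0, 0, 0]}, {"translation": [0.3, 0, 0], "rot": [0, 0, 0]}, {"translation": [0.4, 0, 0], "rot": [0, 0, 0]}, {"translation": [0.5, 0, 0], "rot": [0, 0, 0]}, {"translation": [0.5, 0, 0], "rot": [0, 0, 0]}]}}

```text
clock: 12.75
position: [0.492, -0.1485, -0.0116]
tcp_rot: [-1.571, -0.0, -0.016]
force: [0.4, -0.8, 0.8]
gripper_width: 0.0503
```

Run:
```python
from h import *
s=arm.state();print(s['position'],s['force'])
im=grab_frame('scene'); save('s7c',cv2.resize(im[150:250,200:330],None,fx=6,fy=6))
im=grab_frame('wrist'); save('w7',cv2.resize(im[190:384,150:370],None,fx=3.6,fy=3,interpolation=cv2.INTER_CUBIC))
```

```text
[ 0.49199371 -0.14849775 -0.01157861] [ 0.42547487 -0.82798635  0.77427623]
```

View pics/s7c.png

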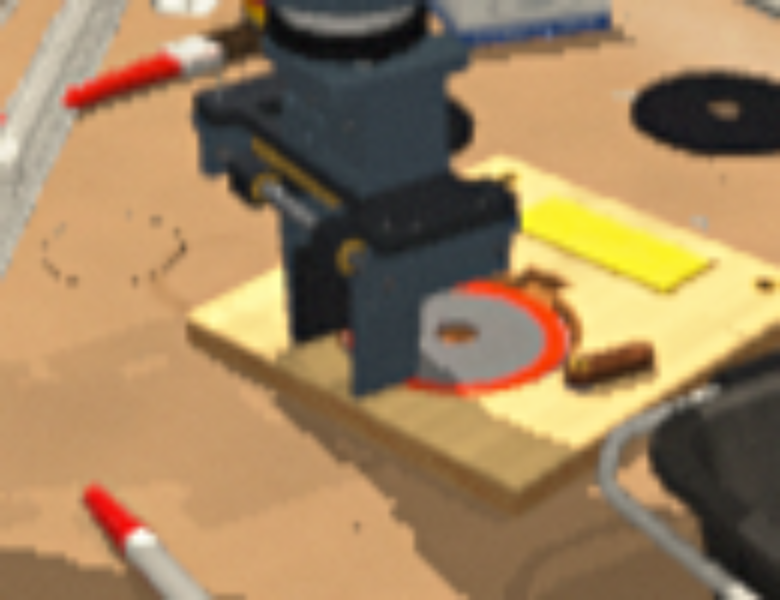

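View pics/w7.png

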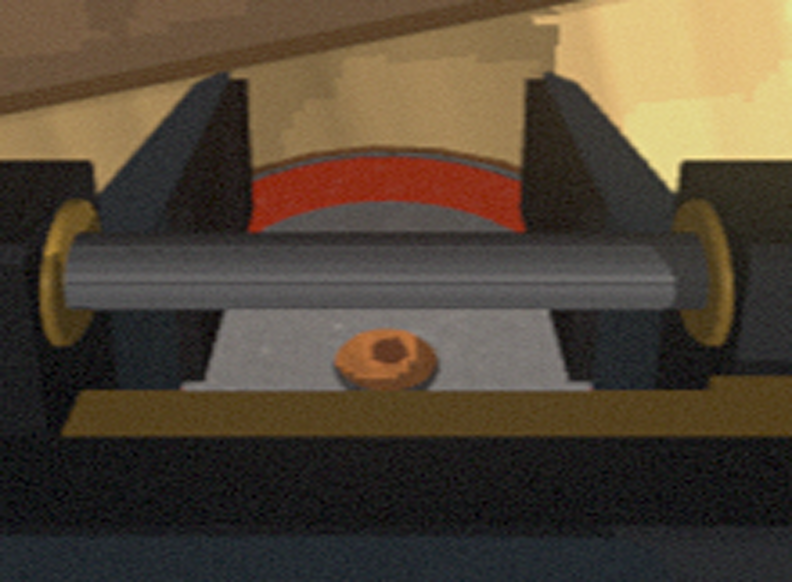

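>>> {"fn": "carry_out", "kwargs": {"motion": [{"translation": [-0.3, 0, 1], "rot": [0, 0, 0]}, {"translation": [0, 0, 5], "rot": [0, 0, 0]}, {"translation": [2, 0, 9.5], "rot": [0, 0, 0.1]}, {"translation": [5, 0.5, 13.5], "rot": [0, 0, 0.2]}, {"translation": [8, 1, 17], "rot": [0, 0, 0.242]}]}}

```text
clock: 13.35
position: [0.5723, -0.1384, 0.1619]
tcp_rot: [-1.572, -0.001, 0.23]
force: [-0.1, -1.0, -1.0]
gripper_width: 0.0501
```

>>> {"fn": "carry_out", "kwargs": {"motion": [{"translation": [2, 0, 4], "rot": [0, 0, 0]}, {"translation": [2, 0, 4], "rot": [0, 0, 0]}, {"translation": [2, 0, 4], "rot": [0, 0, 0]}, {"translation": [2, 0, 4], "rot": [0, 0, 0]}, {"translation": [2, 0, 4], "rot": [0, 0, 0]}]}}

```text
clock: 13.85
position: [0.5904, -0.1383, 0.1973]
tcp_rot: [-1.57, 0.002, 0.226]
force: [-0.0, -0.3, 0.3]
gripper_width: 0.0503
```

Run:
```python
from m import *
s=arm.state();C=wcam(s); im=grab_frame('wrist'); save('w8',im);save('w8z',cv2.resize(im[60:215,150:360],None,fx=3.7,fy=3.7,interpolation=cv2.INTER_CUBIC))
print(s['position'],s['tcp_rot']); print(disc(im,C,.017))
```

```text
[ 0.59044413 -0.1383145   0.19732941] [-1.56952928  0.00211985  0.2258277 ]
(array([ 0.55220544, -0.15011984]), np.float64(0.05522590179503161), np.float64(0.0008576675434490907), np.int32(1876))
```

View pics/w8z.png

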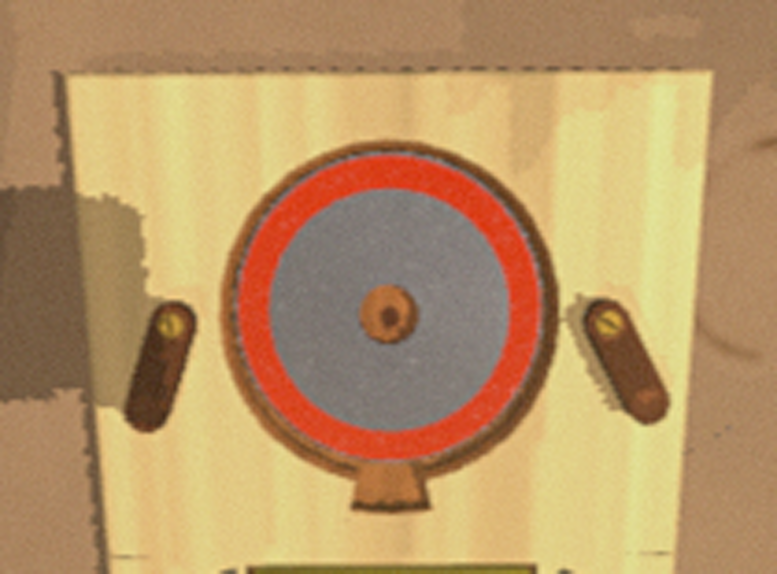

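The disc is seated: the gap round it in the crop is nearly even and its hole sits over the centre spot. Next I'll measure the button angles and the height of the tray's handle next to the board.

Run:
```python
from h import *
C=wcam()
yaw=.2265; c=np.array([.5545,-.1485]); R=np.array([[np.cos(yaw),np.sin(yaw)],[-np.sin(yaw),np.cos(yaw)]])
def b(px,z): return (R@(wray(C,(150+px[0]/3.7,60+px[1]/3.7),z)[:2]-c)*1000).round(1)
for n,p,z in [('Lscrew',(610,318),.03),('Rscrew',(170,324),.03),('Ltipend',(655,418),.03),('Rtipend',(146,427),.03),('pin',(390,316),.009),('frontL',(712,70),.018),('frontR',(66,72),.018),('discc',(390,306),.017)]: print(n,b(p,z))
# handle triangulation
def two(uw,ut):
    M,K=C; d1=M[:3,:3]@np.linalg.solve(K,[*uw,1]);o1=M[:3,3]
    k=get_calibration('top');Rt=np.array(k['R']);o2=-Rt.T@np.array(k['t']);d2=Rt.T@np.linalg.solve(np.array(k['camera_matrix']),[*ut,1])
    A=np.c_[d1,-d2];s=np.linalg.lstsq(A,o2-o1,rcond=None)[0];a=o1+s[0]*d1;bb=o2+s[1]*d2;return (a+bb)/2,np.linalg.norm(a-bb)
print(two((107,135.),(351.5,156)), two((102,224.),(352,186)))
im=grab_frame('top'); save('t9',cv2.resize(im[130:230,320:450],None,fx=6,fy=6))
im=cv2.cvtColor(cv2.imread('pics/w8.png'),cv2.COLOR_BGR2RGB); save('w8l',cv2.resize(im[0:260,0:200],None,fx=3,fy=2.3))
```

```text
Lscrew [-1.6 78. ]
Rscrew [  0.3 -78.5]
Ltipend [34.7 96.6]
Rtipend [ 37.7 -89.6]
pin [-0.  -0.2]
frontL [-84.7 110.7]
frontR [ -84.3 -111.3]
discc [-4.6 -0.2]
(array([ 0.58544617, -0.22310835,  0.31863711]), np.float64(0.12210093465603433)) (array([ 0.57908883, -0.24477831,  0.25989689]), np.float64(0.039305099603712916))
```

View pics/t9.png

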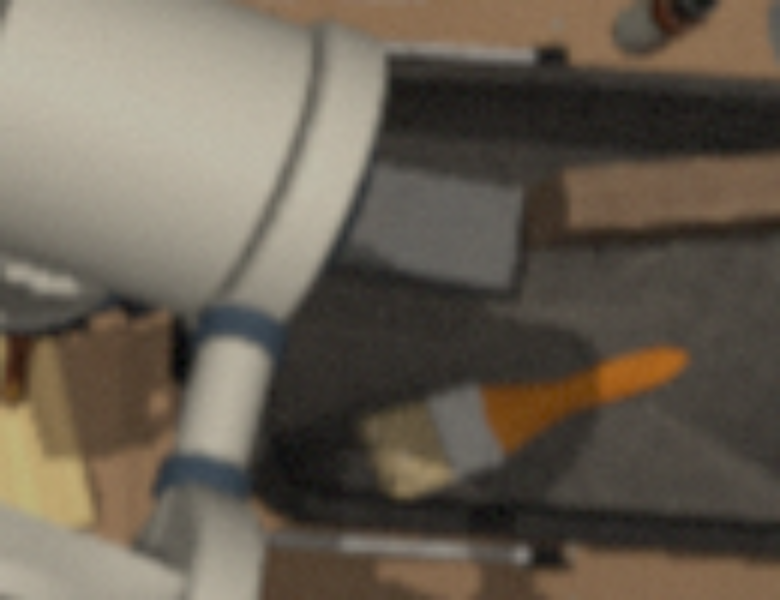

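View pics/w8l.png

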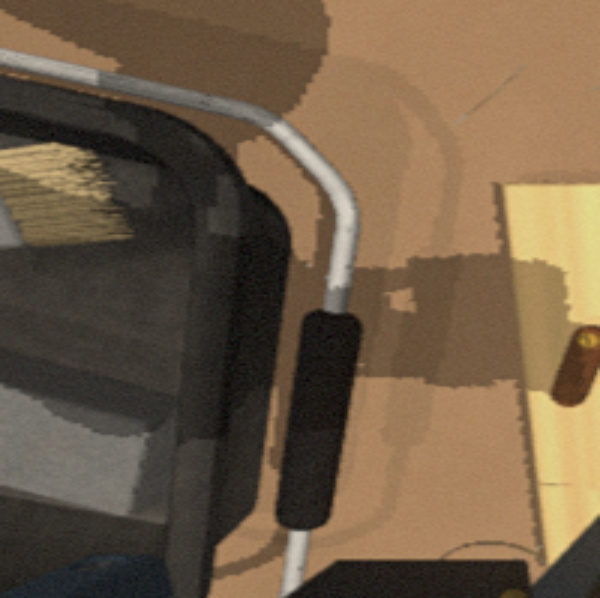

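>>> {"fn": "carry_out", "kwargs": {"motion": [{"translation": [-3, -0.8, -3], "rot": [0, 0, 0]}, {"translation": [-6, -1.6, -7], "rot": [0, 0, 0]}, {"translation": [-6, -1.6, -12], "rot": [0, 0, 0]}, {"translation": [-6, -1.6, -16], "rot": [0, 0, 0]}, {"translation": [-6, -1.6, -19], "rot": [0, 0, 0]}]}}

```text
clock: 14.45
position: [0.5302, -0.1542, 0.0059]
tcp_rot: [-1.569, 0.002, 0.226]
force: [-0.3, -1.0, -0.7]
gripper_width: 0.0498
```

>>> {"fn": "carry_out", "kwargs": {"motion": [{"translation": [0, 0, -0.7], "rot": [0, 0, 0]}, {"translation": [0, 0, -1.4], "rot": [0, 0, 0]}, {"translation": [0, 0, -1.7], "rot": [0, 0, 0]}, {"translation": [0, 0, -1.8], "rot": [0, 0, 0]}, {"translation": [0, 0, -1.8], "rot": [0, 0, 0]}]}}

```text
clock: 14.95
position: [0.5324, -0.1547, -0.0087]
tcp_rot: [-1.572, -0.001, 0.226]
force: [0.2, -0.3, -0.5]
gripper_width: 0.05
```

>>> {"fn": "carry_out", "kwargs": {"motion": [{"translation": [0, 0, -0.2], "rot": [0, 0, 0]}, {"translation": [0, 0, -0.4], "rot": [0, 0, 0]}, {"translation": [0, 0, -0.5], "rot": [0, 0, 0]}, {"translation": [0, 0, -0.55], "rot": [0, 0, 0]}, {"translation": [0, 0, -0.55], "rot": [0, 0, 0]}]}}

```text
clock: 15.45
position: [0.5318, -0.1545, -0.0151]
tcp_rot: [-1.571, 0.0, 0.226]
force: [-0.5, 0.1, -0.9]
gripper_width: 0.0503
```

>>> {"fn": "carry_out", "kwargs": {"motion": [{"translation": [0, 0, -0.05], "rot": [0, 0, 0]}, {"translation": [0, 0, -0.1], "rot": [0, 0, 0]}, {"translation": [0, 0, -0.1], "rot": [0, 0, 0]}, {"translation": [0, 0, -0.1], "rot": [0, 0, 0]}, {"translation": [0, 0, -0.1], "rot": [0, 0, 0]}]}}

```text
clock: 15.95
position: [0.5319, -0.1545, -0.0157]
tcp_rot: [-1.571, -0.0, 0.226]
force: [-1.9, 0.2, 8.8]
gripper_width: 0.0502
```

The fingers met the disc at tip z of about 17 mm over its rear half, which matches a seated disc. I'll lift, open the hand, and go outside the right button.

>>> {"fn": "carry_out", "kwargs": {"motion": [{"translation": [0, 0, 2], "rot": [0, 0, 0]}, {"translation": [0, 0, 5], "rot": [0, 0, 0]}, {"translation": [3, -2.1, 7], "rot": [0, 0, 0]}, {"translation": [6, -4.3, 7], "rot": [0, 0, 0]}, {"translation": [6, -4.3, 7], "rot": [0, 0, 0]}], "hand": 100}}

```text
clock: 16.45
position: [0.596, -0.2004, 0.0551]
tcp_rot: [-1.574, -0.004, 0.225]
force: [0.2, 0.7, 0.3]
gripper_width: 0.0871
```

>>> {"fn": "carry_out", "kwargs": {"motion": [{"translation": [0, 0, 0], "rot": [0, 0, 0]}, {"translation": [0, 0, 0], "rot": [0, 0, 0]}, {"translation": [0, 0, 0], "rot": [0, 0, 0]}, {"translation": [0, 0, -1], "rot": [0, 0, 0]}, {"translation": [0, 0, -2], "rot": [0, 0, 0]}]}}

```text
clock: 16.95
position: [0.5916, -0.1972, 0.0332]
tcp_rot: [-1.571, -0.0, 0.226]
force: [-0.0, 0.4, -0.6]
gripper_width: 0.0909
```

Run:
```python
from h import *
s=arm.state();print(s['position'],s['gripper_width'],s['force'])
im=grab_frame('scene'); save('s10',cv2.resize(im[140:260,210:350],None,fx=5,fy=5))
```

```text
[ 0.59155486 -0.19719429  0.03319907] 0.09094822730492028 [-0.03585666  0.40448084 -0.60372159]
```

View pics/s10.png

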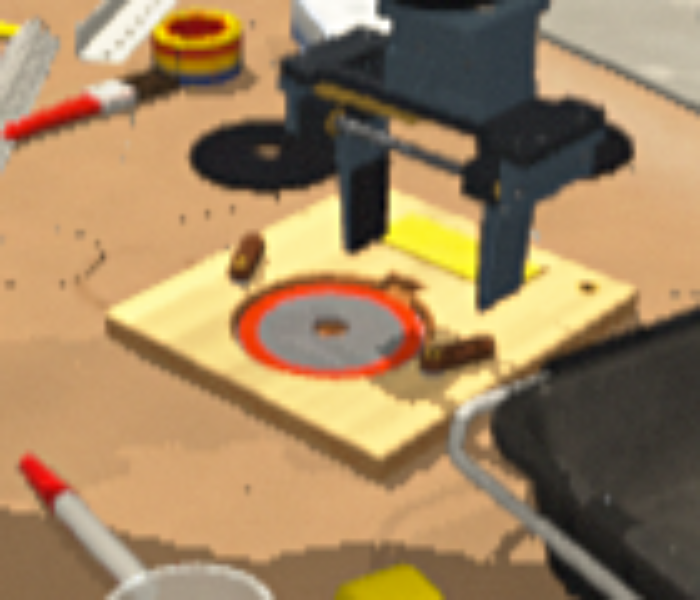

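>>> {"fn": "carry_out", "kwargs": {"motion": [{"translation": [0.1, -0.1, -1.5], "rot": [0, 0, 0]}, {"translation": [0.1, -0.1, -3], "rot": [0, 0, 0]}, {"translation": [0.1, -0.1, -4], "rot": [0, 0, 0]}, {"translation": [0.1, -0.1, -4.3], "rot": [0, 0, 0]}, {"translation": [0.1, -0.1, -4.3], "rot": [0, 0, 0]}]}}

```text
clock: 17.5
position: [0.5925, -0.1983, -0.0098]
tcp_rot: [-1.57, 0.001, 0.226]
force: [0.7, 0.0, -0.2]
gripper_width: 0.0915
```

>>> {"fn": "carry_out", "kwargs": {"motion": [{"translation": [-0.13, 0.58, 0], "rot": [0, 0, 0]}, {"translation": [-0.27, 1.17, 0], "rot": [0, 0, 0]}, {"translation": [-0.4, 1.75, 0], "rot": [0, 0, 0]}, {"translation": [-0.54, 2.34, 0], "rot": [0, 0, 0]}, {"translation": [-0.67, 2.92, 0], "rot": [0, 0, 0]}]}}

```text
clock: 18.0
position: [0.5884, -0.1694, -0.0082]
tcp_rot: [-1.573, -0.004, 0.227]
force: [5.1, -3.9, -0.9]
gripper_width: 0.0911
```

Run:
```python
from h import *
s=arm.state();print(s['position'],s['gripper_width'],s['force'])
im=grab_frame('scene'); save('s11',cv2.resize(im[140:260,210:350],None,fx=5,fy=5))
```

```text
[ 0.58835643 -0.16936664 -0.00816789] 0.09113820954009288 [ 5.10826297 -3.91312482 -0.89380943]
```

View pics/s11.png

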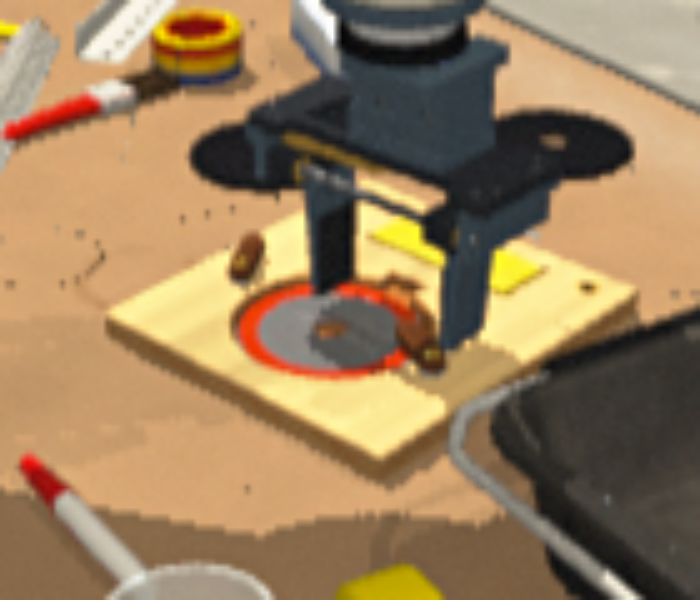

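>>> {"fn": "carry_out", "kwargs": {"motion": [{"translation": [-0.12, 0.5, 0], "rot": [0, 0, 0]}, {"translation": [-0.24, 1.0, 0], "rot": [0, 0, 0]}, {"translation": [-0.36, 1.5, 0], "rot": [0, 0, 0]}, {"translation": [-0.48, 2, 0], "rot": [0, 0, 0]}, {"translation": [-0.56, 2.4, 0], "rot": [0, 0, 0]}]}}

```text
clock: 18.55
position: [0.5799, -0.1445, -0.0092]
tcp_rot: [-1.57, 0.001, 0.226]
force: [0.3, -0.5, -1.0]
gripper_width: 0.0908
```

Run:
```python
from h import *
s=arm.state();print(s['position'],s['gripper_width'],s['force'])
im=grab_frame('scene'); save('s12',cv2.resize(im[140:260,210:350],None,fx=5,fy=5))
```

```text
[ 0.57986221 -0.14454148 -0.00919587] 0.09081398195996705 [ 0.33072581 -0.46417513 -0.96095317]
```

View pics/s12.png

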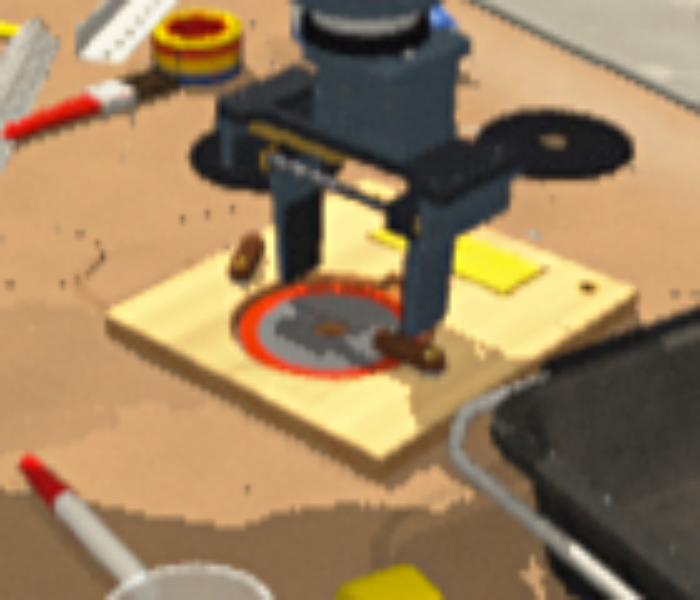

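>>> {"fn": "carry_out", "kwargs": {"motion": [{"translation": [0.2, 0, 2], "rot": [0, 0, 0]}, {"translation": [0.2, 0, 6], "rot": [0, 0, 0]}, {"translation": [-0.5, 3, 7], "rot": [0, 0, 0]}, {"translation": [-1.4, 6.5, 7], "rot": [0, 0, 0]}, {"translation": [-1.8, 7.9, 7], "rot": [0, 0, 0]}], "hand": 100}}

```text
clock: 19.1
position: [0.5612, -0.064, 0.0612]
tcp_rot: [-1.57, 0.001, 0.227]
force: [-0.4, 0.4, 0.0]
gripper_width: 0.091
```

>>> {"fn": "carry_out", "kwargs": {"motion": [{"translation": [0, 0, 0], "rot": [0, 0, 0]}, {"translation": [0, 0, 0], "rot": [0, 0, 0]}, {"translation": [0, 0, 0], "rot": [0, 0, 0]}, {"translation": [0, 0, -1], "rot": [0, 0, 0]}, {"translation": [0, 0, -2], "rot": [0, 0, 0]}], "hand": 66}}

```text
clock: 19.6
position: [0.5627, -0.0669, 0.04]
tcp_rot: [-1.571, -0.0, 0.225]
force: [-0.1, 0.1, -1.3]
gripper_width: 0.0604
```

Run:
```python
from h import *
s=arm.state();print(s['position'],s['gripper_width'],s['force'])
im=grab_frame('scene'); save('s13',cv2.resize(im[140:260,210:350],None,fx=5,fy=5))
```

```text
[ 0.56265623 -0.06694095  0.04001646] 0.0604012050976521 [-0.10635216  0.14819997 -1.28183374]
```

View pics/s13.png

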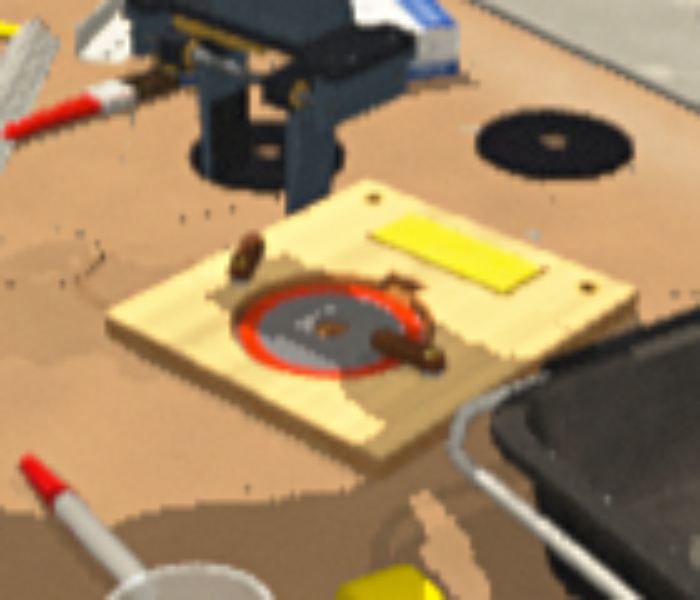

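>>> {"fn": "carry_out", "kwargs": {"motion": [{"translation": [-0.1, 0.3, -1.5], "rot": [0, 0, 0]}, {"translation": [-0.1, 0.3, -3], "rot": [0, 0, 0]}, {"translation": [-0.1, 0.3, -4.5], "rot": [0, 0, 0]}, {"translation": [-0.1, 0.3, -4.95], "rot": [0, 0, 0]}, {"translation": [-0.1, 0.3, -4.95], "rot": [0, 0, 0]}]}}

```text
clock: 20.15
position: [0.5609, -0.0633, -0.0094]
tcp_rot: [-1.57, 0.002, 0.226]
force: [-0.2, -0.4, 0.5]
gripper_width: 0.0601
```

>>> {"fn": "carry_out", "kwargs": {"motion": [{"translation": [0.15, -0.64, 0], "rot": [0, 0, 0]}, {"translation": [0.3, -1.3, 0], "rot": [0, 0, 0]}, {"translation": [0.45, -1.95, 0], "rot": [0, 0, 0]}, {"translation": [0.6, -2.6, 0], "rot": [0, 0, 0]}, {"translation": [0.75, -3.25, 0], "rot": [0, 0, 0]}]}}

```text
clock: 20.65
position: [0.571, -0.096, -0.008]
tcp_rot: [-1.571, -0.004, 0.225]
force: [12.0, 8.1, -1.6]
gripper_width: 0.0602
```

Run:
```python
from h import *
s=arm.state();print(s['position'],s['gripper_width'],s['force'])
im=grab_frame('scene'); save('s14',cv2.resize(im[140:260,210:350],None,fx=5,fy=5))
```

```text
[ 0.57096105 -0.09603143 -0.00800019] 0.060168752494917155 [12.00621358  8.14165724 -1.57302177]
```

View pics/s14.png

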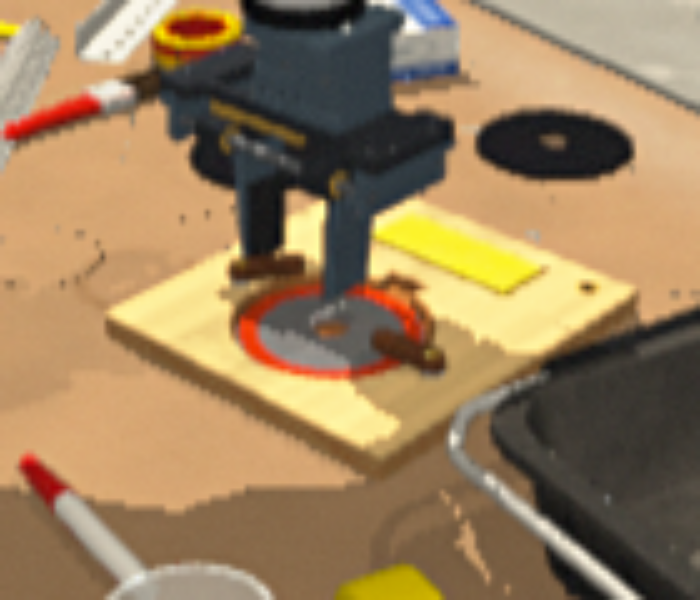

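>>> {"fn": "carry_out", "kwargs": {"motion": [{"translation": [0.4, -0.3, 0], "rot": [0, 0, 0]}, {"translation": [0.6, -0.9, 0], "rot": [0, 0, 0]}, {"translation": [0.7, -1.5, 0], "rot": [0, 0, 0]}, {"translation": [0.8, -2.1, 0], "rot": [0, 0, 0]}, {"translation": [0.85, -2.5, 0], "rot": [0, 0, 0]}]}}

```text
clock: 21.2
position: [0.5775, -0.1216, -0.0086]
tcp_rot: [-1.571, 0.0, 0.226]
force: [0.2, 1.9, 0.0]
gripper_width: 0.0604
```

Run:
```python
from h import *
s=arm.state();print(s['position'],s['gripper_width'],s['force'])
im=grab_frame('scene'); save('s15',cv2.resize(im[140:260,210:350],None,fx=5,fy=5))
```

```text
[ 0.57753342 -0.121632   -0.00858658] 0.06040801367585441 [0.21525273 1.94280355 0.02214644]
```

View pics/s15.png

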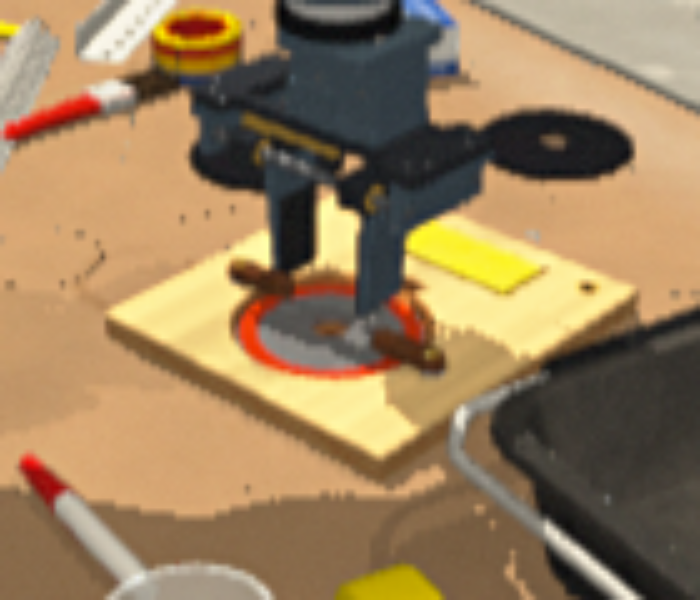

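>>> {"fn": "carry_out", "kwargs": {"motion": [{"translation": [-0.2, -0.1, 0], "rot": [0, 0, 0]}, {"translation": [-0.35, -0.15, 0], "rot": [0, 0, 0]}, {"translation": [-0.5, -0.2, 0], "rot": [0, 0, 0]}, {"translation": [-0.5, -0.2, 0], "rot": [0, 0, 0]}, {"translation": [-0.3, -0.2, 0], "rot": [0, 0, 0]}]}}

```text
clock: 21.75
position: [0.574, -0.1225, -0.0087]
tcp_rot: [-1.57, 0.001, 0.226]
force: [-0.5, 0.3, -0.3]
gripper_width: 0.0601
```

>>> {"fn": "carry_out", "kwargs": {"motion": [{"translation": [0.1, 0, 2], "rot": [0, 0, 0]}, {"translation": [0.1, 0, 6], "rot": [0, 0, 0]}, {"translation": [0.3, 0, 11], "rot": [0, 0, 0]}, {"translation": [1, -0.5, 16], "rot": [0, 0, 0]}, {"translation": [1.6, -1.5, 20.5], "rot": [0, 0, 0]}]}}

```text
clock: 22.25
position: [0.5902, -0.137, 0.1988]
tcp_rot: [-1.57, 0.0, 0.227]
force: [0.3, -1.1, 0.1]
gripper_width: 0.0605
```

>>> {"fn": "carry_out", "kwargs": {"motion": [{"translation": [0, 0, 0], "rot": [0, 0, 0]}, {"translation": [0, 0, 0], "rot": [0, 0, 0]}, {"translation": [0, 0, 0], "rot": [0, 0, 0]}, {"translation": [0, 0, 0], "rot": [0, 0, 0]}, {"translation": [0, 0, 0], "rot": [0, 0, 0]}]}}

```text
clock: 22.75
position: [0.5898, -0.1374, 0.1953]
tcp_rot: [-1.57, 0.002, 0.226]
force: [0.8, -0.0, 0.2]
gripper_width: 0.0599
```

Run:
```python
from m import *
s=arm.state();C=wcam(s); im=grab_frame('wrist'); save('w16z',cv2.resize(im[60:215,150:360],None,fx=3.7,fy=3.7,interpolation=cv2.INTER_CUBIC))
print(s['position'],s['force'],s['clock']); print(disc(im,C,.017))
im=grab_frame('scene'); save('s16',cv2.resize(im[110:300,180:400],None,fx=3.5,fy=3))
```

```text
[ 0.58984242 -0.13741284  0.19525738] [ 0.78165651 -0.01713707  0.24371379] 22.75
(array([ 0.54963696, -0.15012673]), np.float64(0.053205313536366414), np.float64(0.008075541573061486), np.int32(909))
```

View pics/w16z.png

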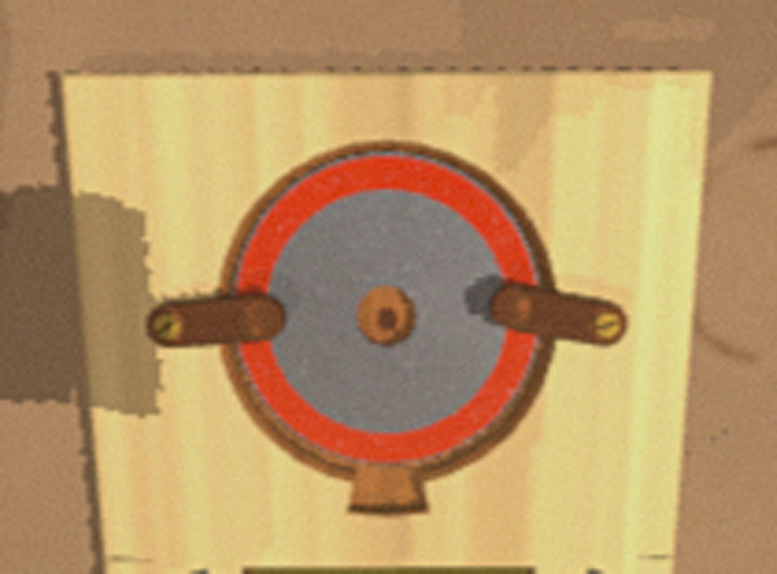

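View pics/s16.png

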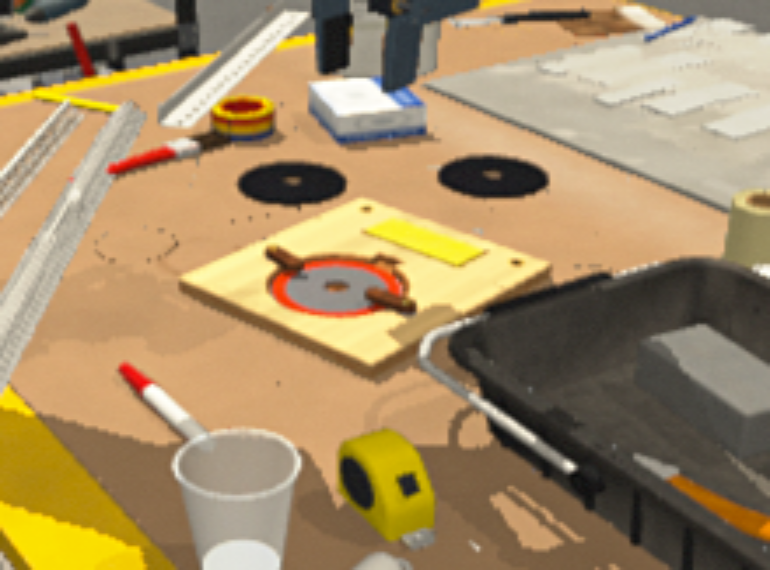

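Both buttons lie over the disc: right tip at (275,317), left tip at (500,303), disc hole at (387,316). The arm is clear, and the bystanders in view look to be where they started. Handing in.

```bash
python3 -c "
from h import *
print(workorder.finish_job())"
```

```text
the job is handed in; nothing more can be done
None
```

I pushed the red-banded disc along with two spread fingertips until it dropped into the recess. I then swung the right and left buttons over it and handed the job in at about 23 s on the robot's clock. No verdict was reported.

**What the last checks showed**
- **Disc seated:** a light press on its rear half met it about 17 mm above the table, the height of a seated disc. That was before the buttons were turned.
- **Disc centring:** by eye, the last wrist picture shows a nearly even gap round the disc, with its hole over the recess's centre spot. The circle fit before the buttons were turned put the centre about 2.8 mm from the recess centre. That is inside the 4 mm limit but more than the 2 mm of play, so part of it is probably calibration error.
- **Buttons:** judged by eye in the last wrist picture, both point at the disc's middle to within about 10 degrees.
- **Arm and bystanders:** the arm was clear with no contact force. The bystanders seen in the last scene picture looked unmoved; I compared them by eye and measured nothing.

**What disagreed**
- **Finger length:** the finger ends are about 32 mm behind the reported TCP, not at it. My first push passed over the disc without touching it. I measured the offset by touching the table at 13.6 N and corrected for it.
- **Final disc fit:** the last automatic fit of the disc's outline was unusable because the buttons cover part of the rim.
- **Tray handle:** my attempt to measure the height of the handle beside the board failed, so I kept the gripper body clear by its plan position instead.

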